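# Swap the open tray in the art room: push one home, hook the other out

### The job

One of the two trays has been left standing open: push it fully home with the fingertips. Then hook a fingertip behind the front lip of the other, closed tray and draw it all the way out to its stop, so that the children can get at the ink pads in it. Nothing is to be gripped or lifted: leave what lies in the trays alone, and do not disturb the jar, the cup and the glue stick.

Things in the scene. Friction and masses are not known exactly. Their poses are not given: they have to be found in the camera images.
- pad_unit: fixed unit holding the closed tray; left or right of its like varies. White deck 210 deep (x) x 190 wide (y), underside 72 and top 88 above the work surface, on two side panels; a pale grey open-topped tray 280 long x 160 wide runs under it on rails. Origin: below the middle of the deck's front edge, at the work surface; +x points inward along the rail (away from the robot), -x is the way the tray draws out.
- punch_unit: the other fixed unit, identical, beside it, with its own yaw; it holds the tray that stands open. Same origin and axes.
- pad_tray_lip_top (a point): the closed tray's lip: point on the top edge of its front wall at the inner face, mid-width, 66 above the work surface; moves with the tray, axes as the unit. The wall is 10 thick (outer face 10 to -x), 160 wide, upright; the tray floor's top is 14 above the work surface. Fully home, the opening from above between lip and deck is 70 long x 152 wide; the ink pads start 75 or more behind the lip.
- pad_tray (a joint): how far the closed (ink pad) tray is drawn out, m: 0 fully home, 0.13 at its outer stop; starts at 0 to 0.012. It slides with about 2.5 N of friction plus drag (10 N per m/s) and stays where it is left.
- punch_tray_lip_top (a point): the open tray's lip: point on the top edge of its front wall at the inner face, mid-width, 66 above the work surface; moves with the tray, axes as its unit. Same tray as the other: wall 10 thick, its outer face, the one to push on, 10 to -x of this point.
- punch_tray (a joint): how far the open (paper punch) tray is drawn out, m: 0 fully home against its stop, 0.13 at its outer stop; starts at 0.07 to 0.12. Same friction as the other tray.
- pad1: loose eight-sided white ink pad 60 across, 22 high, green ink, lying in the closed tray (hidden under the deck at first); origin at the centre of its underside, z up.
- pad2: loose ink pad like pad1, black ink, in the same tray.
- punch: loose paper punch 60 x 40 x 34 high, white and blue, lying in the open tray; origin at the centre of its underside, z up.
- jar: loose round paint jar 76 across, 78 high, with a glass lid, standing mid-deck (centre at least 80 behind the deck's front edge) on the closed tray's unit; origin at the centre of its underside.
- cup: loose water cup 68 across, 74 high, with a blue lid, standing mid-deck (centre at least 80 behind the deck's front edge) on the open tray's unit; origin at the centre of its underside.
- glue: loose glue stick 29 across, 92 high, standing on the work surface between the two units; origin at the centre of its underside.

How it is judged:
By the outcome, as a careful person would: the job done as asked, in the order asked, and still so for the second after the job is handed in, with the robot touching nothing.
It also fails if it takes over 48 s, if anything falls off the work surface, if the arm or the gripper's body presses on something with over 40 N, if the wrist force passes 120 N, or if a joint passes its speed limit or range.

### The arm

A 6-joint arm with a two-finger parallel gripper is mounted at the origin on the work surface. World frame = base frame: x ahead of the robot, y to its left, z up, the work surface at z = 0. Lengths are in m, angles in rad, forces in N, time in s.
With the tool pointing down it reaches from about 0.4 to 0.825 m from the base axis. Payload 7 kg.
Tool frame: the origin (TCP) lies midway between the tips of the shut fingers; the grasp point (between the pads) lies arm.hold_point_z behind it (arm.hold_point_z is the distance from the TCP to the grasp point, in m); z points along the fingers, y is the line along which they close (so a half turn about z gives the same grasp; the last joint's range is limited). The gripper opens to 88 mm and grips with 3 to 60 N. Pads are 19 mm wide; open, the fingers measure 130 mm over their backs; the gripper's body (78 mm by 193 mm) begins 47 mm behind the grasp point.
Start: joints at [-0.937, 0.359, 0.012, 0, -1.224, -0.288], TCP at [0.229, -0.635, 0.227] pointing down, gripper open.
Joint ranges: [-3.07, 3.07], [-1.43, 2.12], [-1.02, 1.25], [-3.03, 1.67], [-3.05, -0], [-3.03, 3.03]. Speed limits (rad/s): [2.39, 2.39, 3.01, 3.14, 3.14, 3.14].

### API

Orientations are given as [roll, pitch, yaw] about the fixed x, y, z axes, in that order (R = Rz(yaw) Ry(pitch) Rx(roll)).
In Python, from station import arm gives the robot as it stands.
- The arm moves only by the shell command python3 -m crank 'ROWS' [OPENING] [FORCE]. ROWS is JSON, a list that holds one entry, the list of rows, each a list of 4 numbers: the shift along the tool's x, y, z in units of 25 mm (1.0 is 25 mm), then the turn about the tool's z in units of 5 degrees (1.0 is 5 degrees). A call has 1 to 12 rows; each row is the pose to reach, as a shift and turn from the pose commanded when the call began, along the tool's axes at that moment; what a row does not reach only later rows make up. A row lasts 1/8 s, in which the tool goes at most 62.5 mm and 10.7 degrees, less where a joint would pass 70% of its speed; a pose out of reach is approached as far as the arm can. A call with a gripper value outside its range is refused whole. OPENING is the closure, from 0 (fully open) to 1 (shut), set as the call begins (- or left out, the last holds). The fingers move at their own pace and stop on an object; FORCE is the grip in N (left out, the last holds). Time passes only in rows, so rows that repeat a pose let the fingers close. It gives the time, the measured TCP pose, the force, the opening and the grip force at its end, in the units of the state.
- arm.get_state(): the state, without advancing time (a new reading comes with each control period).
- arm.grab_frame(name): name is "side" or "top"; returns (picture, depth): 480x640x3 uint8, red, green, blue; 480x640 float32, m along the optical axis (not along the pixel's ray), 0 where there is no reading.
- arm.get_calibration(name): a dict with "mtx" (3x3 intrinsics, pixels), "k1" (the pictures are not rectified: a ray, as slopes to the right and down, at radius r is drawn at 1 + k1 r^2 times it, then the intrinsics apply), "R" (3x3) and "t" (3): a world point X has camera coordinates R X + t. Camera axes: x right, y down, z forward; pixel columns grow to the right and rows downward; lengths in m; the calibration is good to about 2 mm. A picture is of the moment at which its call begins. get_calibration takes no time and is no camera call.
- arm.job_done(): hands the job in; it is judged then, once.
Trained networks look in the newest picture that a camera, given by its name, has taken for a name from the list of things; names that differ only in an ending like _2 or _b are one class to them, and where a whole thing is asked for, a point or a joint stands for the part that bears it (a point fixed in the world has none). Each returns a list of dicts, best first, with "score" (0 to 1); they miss things now and then, are a little off and sometimes report something else, mostly with a low value. They report only what shows in the picture. A call takes as long as a camera call.
- arm.recognise(thing, camera): "extent" ([left, top, width, height] in pixels, round what is visible of it).
- arm.trace(thing, camera): "mask" (480x640 bool, what is visible of it) and "extent" ([left, top, width, height] in pixels, round what is visible of it).
The state is a dict: "t": time; "q": joint angles; "qd": joint speeds; "joint_efforts": joint torques, N m; "eef_pos": TCP position; "ee_rot": TCP orientation; "force": force on the tool from outside, world axes, zero at the start; "moment": the same for the moment, N m; "width": finger opening in m; "gripper_force": force on a finger pad.
Only numpy, scipy, OpenCV 4.12 (cv2) and the standard library are available. Lean on these libraries where they do the work, as an engineer would, in place of code of your own. Each camera call takes 0.05 s, during which the arm holds its last target. There are 200 camera calls.

## Working session

There is one attempt and no reset: what is moved stays moved. The work goes in short steps, Python scripts to look and compute and a shell command to move; the robot and the scene stay as the last step left them, time stands still between calls to the robot, and variables do not carry over. Pictures are saved under pics/ and viewed, at most 10 in all, crops included, and the job is handed in when it is done.

```bash
ls; mkdir -p pics
cat > h.py <<'E'
import numpy as np,cv2
from station import arm
from scipy.spatial.transform import Rotation as Ro
def cloud(d,name):
    c=arm.get_calibration(name);K=np.array(c["mtx"]);k=c["k1"]
    v,u=np.mgrid[:480,:640]
    x=(u-K[0,2])/K[0,0];y=(v-K[1,2])/K[1,1]
    xd,yd=x.copy(),y.copy()
    for _ in range(8):
        f=1+k*(x*x+y*y);x=xd/f;y=yd/f
    P=np.stack([x*d,y*d,d],-1)
    P=(P-np.array(c["t"]))@np.array(c["R"])
    P[d<=0]=np.nan
    return P
E
python3 - <<'E'
from h import *
for n in("top","side"):
    im,d=arm.grab_frame(n);cv2.imwrite(f"pics/{n}0.png",im[...,::-1]);np.save(f"{n}0.npy",cloud(d,n))
    for t in("pad_unit","punch_unit","pad_tray","punch_tray","jar","cup","glue","punch"):
        r=arm.trace(t,n)
        for e in r[:2]:
            P=cloud(d,n)[e["mask"]];print(n,t,round(e["score"],2),e["extent"],np.nanmedian(P,0).round(3))
s=arm.get_state();print(s["t"],s["eef_pos"],s["ee_rot"],s["force"],s["width"],arm.hold_point_z)
E
```

```text
pics
top pad_unit 0.8 [365.1, 76.9, 165.3, 236.4] [ 0.744 -0.189  0.088]
top pad_unit 0.42 [87.4, 257.2, 138.7, 141.7] [0.568 0.21  0.015]
top punch_unit 0.64 [77.2, 97.2, 168.3, 298.0] [0.684 0.195 0.087]
top pad_tray 0.69 [368.1, 234.7, 133.2, 77.8] [ 0.656 -0.177  0.015]
top punch_tray 0.71 [87.2, 258.3, 140.3, 137.4] [0.568 0.209 0.015]
top punch_tray 0.63 [77.7, 98.8, 168.7, 295.9] [0.685 0.195 0.087]
top jar 0.78 [401.4, 130.5, 65.7, 62.6] [ 0.779 -0.152  0.145]
top cup 0.64 [112.9, 145.1, 68.9, 65.9] [0.75  0.186 0.162]
top glue 0.69 [304.9, 254.3, 21.8, 29.1] [ 0.655 -0.01   0.092]
top punch 0.77 [162.3, 290.3, 37.5, 44.4] [0.597 0.17  0.047]
side pad_unit 0.57 [261.5, 85.2, 195.2, 175.3] [ 0.729 -0.152  0.079]
side punch_unit 0.56 [61.5, 204.6, 305.6, 275.2] [0.672 0.214 0.062]
side pad_tray 0.75 [347.6, 163.5, 114.6, 94.8] [ 0.659 -0.176  0.027]
side punch_tray 0.75 [168.4, 300.6, 191.2, 179.4] [0.579 0.201 0.016]
side punch_tray 0.27 [348.8, 191.7, 24.5, 17.4] [ 0.714 -0.137  0.033]
side jar 0.55 [316.1, 103.7, 47.2, 55.6] [ 0.776 -0.143  0.132]
side cup 0.81 [139.7, 231.5, 56.0, 73.4] [0.742 0.199 0.162]
side cup 0.43 [347.5, 163.9, 116.1, 97.2] [ 0.659 -0.176  0.027]
side glue 0.82 [324.8, 236.5, 20.7, 45.6] [ 0.652 -0.001  0.066]
side glue 0.33 [166.4, 301.7, 195.9, 178.3] [0.58  0.201 0.016]
side punch 0.87 [242.7, 358.3, 53.4, 41.0] [0.592 0.181 0.043]
0.9 [ 0.22876401 -0.63503598  0.22659304] [-3.14153160e+00  4.65777550e-05 -2.79583018e+00] [0.349372   0.31586481 0.16324558] 0.08736166469437805 0.0188
```

Run:
```python
from h import *
P=np.load("top0.npy");Z=P[...,2]
def rect(m,nm):
    m=cv2.morphologyEx(m.astype(np.uint8),cv2.MORPH_OPEN,np.ones((3,3)))
    n,l,s,_=cv2.connectedComponentsWithStats(m)
    i=1+np.argmax(s[1:,4]);p=P[l==i]
    r=cv2.minAreaRect((p[:,:2]*1000).astype(np.float32));b=cv2.boxPoints(r)
    print(nm,s[i,4],np.round(r[0],1),np.round(r[1],1),round(r[2],2),b.round(1).tolist(),np.median(p[:,2]))
    return r
for nm,sg in(("left",1),("right",-1)):
    side=(P[...,1]*sg>0.03)
    rect(side&(abs(Z-.088)<.006)&(P[...,0]>.55),nm+" deck")
    rect(side&(abs(Z-.066)<.005)&(P[...,0]<.75),nm+" rim")
    rect(side&(Z>.05)&(Z<.075)&(P[...,0]<.64),nm+" rim2")
```

```text
left deck 20030 [770.4 196.5] [212.9 190.8] 0.58 [[663.0, 290.8999938964844], [664.9000244140625, 100.0], [877.7999877929688, 102.19999694824219], [875.9000244140625, 293.0]] 0.08857504042412515
left rim 1090 [497.9 193.7] [ 10.3 161.1] 0.35 [[492.29998779296875, 274.20001220703125], [493.29998779296875, 113.0999984741211], [503.6000061035156, 113.19999694824219], [502.6000061035156, 274.29998779296875]] 0.06652299405121564
left rim2 1842 [566.7 194.7] [147.8 161.8] 0.52 [[492.1000061035156, 274.8999938964844], [493.5, 113.0999984741211], [641.4000244140625, 114.4000015258789], [639.9000244140625, 276.20001220703125]] 0.06520302183143364
right deck 19756 [ 796.5 -187.2] [191.3 213.4] 83.34 [[679.4000244140625, -269.79998779296875], [891.4000244140625, -294.6000061035156], [913.5999755859375, -104.5], [701.5999755859375, -79.80000305175781]] 0.08871896695198186
right rim 978 [ 618.9 -166.5] [160.3  10.2] 83.7 [[605.0, -245.60000610351562], [615.0999755859375, -246.6999969482422], [632.7000122070312, -87.4000015258789], [622.5999755859375, -86.30000305175781]] 0.06682700318316682
right rim2 1156 [ 622.6 -168.1] [163.2  33.4] 89.77 [[605.5999755859375, -249.60000610351562], [639.0, -249.6999969482422], [639.5999755859375, -86.5], [606.2999877929688, -86.4000015258789]] 0.06655623642063294
```

View pics/top0.png

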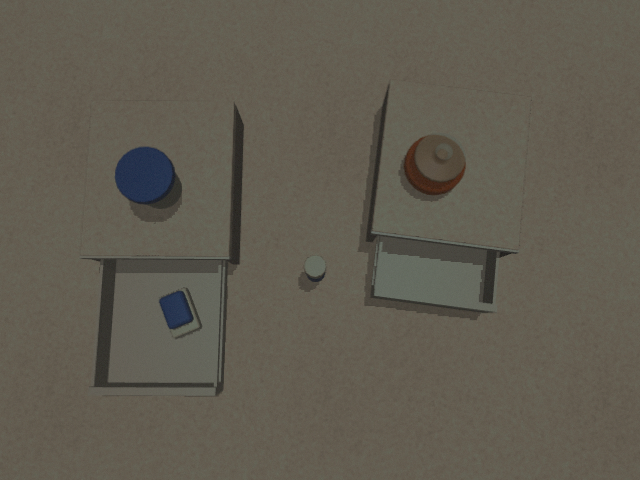

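View pics/side0.png

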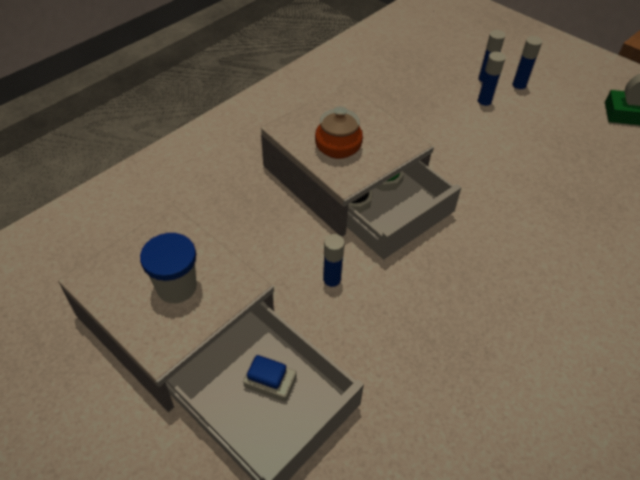

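```bash
cat >> h.py <<'E'
def plan(x,y,z,yaw):
    s=arm.get_state();R=Ro.from_euler("xyz",s["ee_rot"])
    d=R.inv().apply(np.array([x,y,z])-s["eef_pos"])/.025
    w=-(np.degrees(yaw-s["ee_rot"][2])+180)%360-180 if 0 else -((np.degrees(yaw-s["ee_rot"][2])+180)%360-180)
    print("units",d.round(2),"turn",round(w/5,2),"pos",np.round(s["eef_pos"],4),"yaw",round(s["ee_rot"][2],4),"t",s["t"],"F",np.round(s["force"],1))
E
python3 - <<'E'
from h import *
P=np.load("side0.npy")
for u,v in((495,38),(495,65),(531,48),(620,100),(525,85)):print(u,v,P[v,u].round(3))
plan(.45,-.3,.25,np.radians(-179.5))
E
```

```text
495 38 [ 0.775 -0.574  0.101]
495 65 [ 0.733 -0.514  0.093]
531 48 [ 0.716 -0.606  0.093]
620 100 [ 0.546 -0.666  0.032]
525 85 [ 0.706 -0.614  0.011]
units [-12.87   9.61  -0.94] turn 3.86 pos [ 0.2288 -0.635   0.2266] yaw -2.7958 t 0.9 F [0.3 0.3 0.2]
```

```bash
python3 -m crank '[[[-1.4,1.1,-0.9,0.4],[-2.8,2.2,-0.9,0.8],[-4.2,3.3,-0.9,1.2],[-5.7,4.3,-0.9,1.7],[-7.1,5.4,-0.9,2.1],[-8.6,6.4,-0.9,2.6],[-10,7.5,-0.9,3],[-11.4,8.5,-0.9,3.4],[-12.9,9.6,-0.9,3.86],[-12.9,9.6,-0.9,3.86],[-12.9,9.6,-0.9,3.86]]]' 1 20; python3 -c "
from h import *
plan(.45,.195,.22,np.radians(-179.5))"
```

```text
t: 2.28
eef_pos: [0.4508, -0.2998, 0.2491]
ee_rot: [-3.142, 0.0, -3.132]
force: [-0.3, -0.4, 0.0]
width: 0.0002
gripper_force: 0.0
units [-0.17 19.79  1.16] turn 0.02 pos [ 0.4508 -0.2998  0.2491] yaw -3.1315 t 2.275 F [-0.3 -0.4  0. ]
```

```bash
python3 -m crank '[[[0,2,1.1,0],[0,4,1.1,0],[0,6,1.1,0],[0,8,1.1,0],[0,10,1.1,0],[0,12,1.1,0],[0,14,1.1,0],[0,16,1.1,0],[0,18,1.1,0],[0,19.8,1.1,0],[0,19.8,1.1,0],[0,19.8,1.1,0]]]' && python3 -m crank '[[[0,0,1.5,0],[0,0,3,0],[0,0,4.5,0],[0,0,6,0],[0,0,7.2,0],[0,0,7.2,0]]]';  python3 -c "
from h import *
plan(.574,.195,.04,np.radians(-179.5))"
```

```text
t: 3.78
eef_pos: [0.4465, 0.1942, 0.2214]
ee_rot: [-3.141, -0.0, -3.133]
force: [-0.9, -1.2, 0.0]
width: 0.0005
gripper_force: 0.0
t: 4.53
eef_pos: [0.4455, 0.1925, 0.0401]
ee_rot: [-3.138, -0.003, -3.135]
force: [-0.2, 0.2, 1.0]
width: 0.0002
gripper_force: 0.0
units [-5.14  0.06 -0.01] turn -0.02 pos [0.4455 0.1925 0.0401] yaw -3.1347 t 4.525 F [-0.2  0.2  1. ]
```

```bash
python3 -m crank '[[[-0.4,0,0,0],[-0.8,0,0,0],[-1.2,0,0,0],[-1.6,0,0,0],[-2,0,0,0],[-2.4,0,0,0],[-2.8,0,0,0],[-3.2,0,0,0],[-3.6,0,0,0],[-4,0,0,0],[-4.3,0,0,0],[-4.5,0,0,0]]]';python3 -m crank '[[[-0.1,0,0,0],[-0.2,0,0,0],[-0.3,0,0,0],[-0.4,0,0,0]]]'
```

```text
t: 6.02
eef_pos: [0.5594, 0.1961, 0.0415]
ee_rot: [3.142, 0.0, -3.133]
force: [-2.7, 2.7, 1.6]
width: 0.0008
gripper_force: 1.4
t: 6.52
eef_pos: [0.5689, 0.1962, 0.0415]
ee_rot: [3.142, -0.0, -3.133]
force: [-2.1, 1.5, 0.3]
width: 0.0003
gripper_force: 1.4
```

```bash
for i in 1; do python3 -m crank '[[[-0.1,0,0,0],[-0.2,0,0,0],[-0.2,0,0,0]]]'; python3 -m crank '[[[-0.1,0,0,0],[-0.2,0,0,0],[-0.2,0,0,0]]]'; done
```

```text
t: 6.9
eef_pos: [0.5743, 0.1961, 0.0416]
ee_rot: [-3.142, 0.0, -3.133]
force: [-1.2, 0.4, -0.3]
width: 0.0
gripper_force: 0.3
t: 7.28
eef_pos: [0.5759, 0.196, 0.0416]
ee_rot: [-3.141, -0.005, -3.133]
force: [-16.7, 5.2, 10.2]
width: 0.0001
gripper_force: 8.2
```

```bash
python3 -m crank '[[[-0.1,0,0,0],[-0.1,0,0,0]]]'; python3 -m crank '[[[0.4,0,0,0],[1.2,0,0,0],[2.2,0,0,0],[3.2,0,-1,0],[4.2,0,-3,0],[5,0,-5,0],[5,0,-7,0],[5,0,-7,0]]]'
python3 - <<'E'
from h import *
im,d=arm.grab_frame("top");cv2.imwrite("pics/top1.png",im[...,::-1]);P=cloud(d,"top");Z=P[...,2]
m=(abs(Z-.066)<.005)&(P[...,1]>.1)&(P[...,1]<.29)&(P[...,0]>.54)&(P[...,0]<.64);p=P[m]
q=p[abs(p[:,1]-.2)<.05];print(len(q),np.percentile(q[:,0],[2,50,98]))
h=(np.array([.6239,-.1671])+.016*np.array([.9934,-.1153]))
print(h);plan(h[0],h[1],.22,np.radians(180-6.66))
E
```

```text
t: 7.52
eef_pos: [0.5759, 0.1959, 0.0416]
ee_rot: [-3.14, -0.008, -3.133]
force: [-28.1, 8.2, 18.2]
width: 0.0004
gripper_force: 13.8
t: 8.52
eef_pos: [0.4587, 0.1965, 0.2214]
ee_rot: [3.136, 0.008, -3.132]
force: [-0.2, 0.1, 0.3]
width: 0.0007
gripper_force: 0.0
619 [0.58702333 0.59197774 0.59694455]
[ 0.6397944 -0.1689448]
units [ -7.16 -14.65  -0.07] turn 1.43 pos [0.4575 0.1958 0.2188] yaw -3.1327 t 8.575 F [ 0.1 -0.2 -1.3]
```

View pics/top1.png

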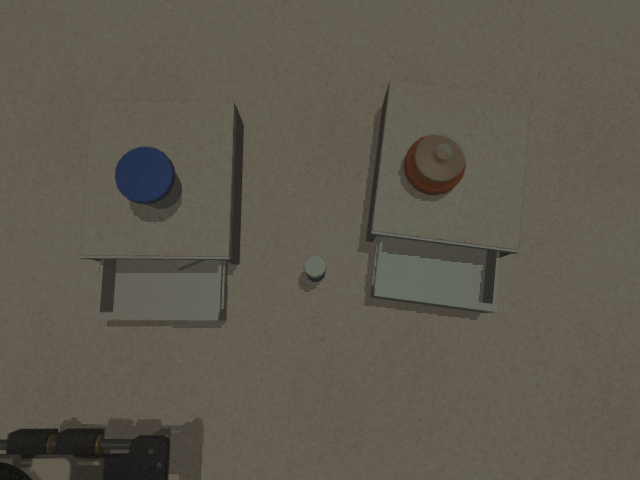

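```bash
python3 -m crank '[[[0,-2,0,0.4],[0,-4,0,0.8],[0,-6,0,1.2],[0,-8,0,1.43],[0,-10,0,1.43],[0,-12,0,1.43],[0,-13.6,0,1.43],[-1.5,-14.65,0,1.43],[-3.5,-14.65,0,1.43],[-5.5,-14.65,0,1.43],[-7.2,-14.65,0,1.43],[-7.2,-14.65,0,1.43]]]';python3 -m crank '[[[0,0,0,0],[0,0,0,0]]]'; python3 -c "
from h import *
plan(.6418,-.1692,.04,np.radians(180-6.66))"
```

```text
t: 10.07
eef_pos: [0.6412, -0.1698, 0.2128]
ee_rot: [-3.141, -0.004, 3.025]
force: [-0.7, 0.0, -0.9]
width: 0.0003
gripper_force: 0.0
t: 10.32
eef_pos: [0.6388, -0.1697, 0.2164]
ee_rot: [-3.141, -0.0, 3.026]
force: [-0.3, 0.1, 0.1]
width: 0.0001
gripper_force: 0.0
units [-0.12  0.03  7.06] turn 0.0 pos [ 0.6388 -0.1697  0.2164] yaw 3.0255 t 10.325 F [-0.3  0.1  0.1]
```

```bash
python3 -m crank '[[[-0.1,0,1.3,0],[-0.1,0,2.6,0],[-0.1,0,3.9,0],[-0.1,0,5,0],[-0.1,0,6,0],[-0.1,0,6.7,0],[-0.1,0,7,0],[-0.1,0,7,0]]]' && python3 -m crank '[[[0.15,0,0,0],[0.3,0,0,0],[0.45,0,0,0],[0.6,0,0,0]]]'
```

```text
t: 11.32
eef_pos: [0.6421, -0.1698, 0.0418]
ee_rot: [-3.141, 0.0, 3.026]
force: [-0.3, 0.1, 0.3]
width: 0.0005
gripper_force: 0.0
t: 11.82
eef_pos: [0.6281, -0.1681, 0.0424]
ee_rot: [-3.142, 0.002, 3.026]
force: [2.4, -0.2, 3.2]
width: 0.0002
gripper_force: 1.4
```

```bash
python3 -m crank '[[[0.4,0,0,0],[0.8,0,0,0],[1.2,0,0,0],[1.6,0,0,0],[2,0,0,0],[2.4,0,0,0],[2.8,0,0,0],[3.2,0,0,0],[3.6,0,0,0],[4,0,0,0],[4.2,0,0,0],[4.4,0,0,0]]]';python3 -m crank '[[[0.1,0,0,0],[0.2,0,0,0],[0.3,0,0,0],[0.3,0,0,0]]]';python3 -m crank '[[[0.1,0,0,0],[0.2,0,0,0],[0.2,0,0,0]]]'
```

```text
t: 13.32
eef_pos: [0.5174, -0.1553, 0.0414]
ee_rot: [-3.142, -0.0, 3.026]
force: [3.5, -1.7, 1.2]
width: 0.0003
gripper_force: 1.4
t: 13.82
eef_pos: [0.51, -0.1544, 0.0414]
ee_rot: [3.142, -0.001, 3.026]
force: [1.5, -0.4, 0.4]
width: 0.0001
gripper_force: 0.5
t: 14.2
eef_pos: [0.5068, -0.1538, 0.0417]
ee_rot: [3.141, 0.003, 3.026]
force: [5.8, -2.9, -3.7]
width: 0.0002
gripper_force: 3.1
```

```bash
python3 -m crank '[[[0.1,0,0,0],[0.2,0,0,0],[0.2,0,0,0]]]';python3 -m crank '[[[0.1,0,0,0],[0.15,0,0,0],[0.15,0,0,0]]]'
```

```text
t: 14.58
eef_pos: [0.5069, -0.1533, 0.0427]
ee_rot: [3.141, 0.011, 3.028]
force: [18.6, -7.2, -13.3]
width: 0.0003
gripper_force: 9.6
t: 14.95
eef_pos: [0.507, -0.1531, 0.0432]
ee_rot: [3.141, 0.017, 3.028]
force: [29.5, -11.5, -23.7]
width: 0.0004
gripper_force: 14.9
```

```bash
python3 -m crank '[[[-0.3,0,0,0],[-0.6,0,0,0],[-0.8,0,0,0],[-0.8,0,0,0],[-0.8,0,-1,0],[-0.8,0,-2.5,0],[-0.8,0,-4.5,0],[-0.8,0,-6.5,0],[-0.8,0,-7.5,0],[-0.8,0,-7.5,0]]]';python3 -m crank '[[[1,-2,0,0],[2,-4,0,0],[2,-6,0,0],[2,-8,0,0],[2,-8,0,0],[2,-8,0,0]]]'
python3 - <<'E'
from h import *
for n in("top","side"):
    im,d=arm.grab_frame(n);cv2.imwrite(f"pics/{n}2.png",im[...,::-1])
    if n=="top":
        P=cloud(d,n);Z=P[...,2]
        for c,a in(((.4948,-.152),.26),((.597,.195),.2)):
            m=(abs(Z-.066)<.006)&(abs(P[...,1]-c[1])<.03)&(abs(P[...,0]-c[0])<.04);p=P[m];print(len(p),np.percentile(p[:,0],[2,50,98]) if len(p) else 0)
E
```

```text
t: 16.2
eef_pos: [0.5173, -0.1552, 0.2313]
ee_rot: [3.141, 0.004, 3.026]
force: [0.4, 0.6, -0.1]
width: 0.0003
gripper_force: 0.0
t: 16.95
eef_pos: [0.4431, -0.3477, 0.2278]
ee_rot: [3.141, -0.002, 3.025]
force: [0.4, 0.3, -0.1]
width: 0.0005
gripper_force: 0.0
419 [0.48321151 0.48998104 0.4969724 ]
373 [0.58728532 0.59224219 0.59682059]
```

```bash
python3 -c "
import cv2,numpy as np
a=[cv2.resize(cv2.imread(f'pics/{n}2.png'),(400,300)) for n in('top','side')]
cv2.imwrite('pics/both.png',np.hstack(a))"
```

```text
(no output)
```

View pics/both.png

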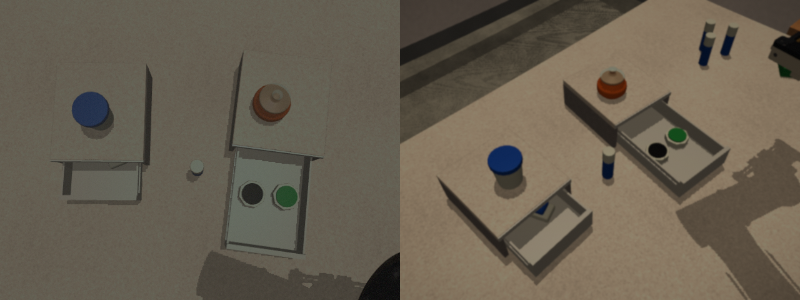

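The left tray is home, with its front wall at about (103,197) in the top view. The right tray is out with both ink pads showing at (250,193) and (285,196). The jar, cup and glue stick haven't moved.

```bash
python3 -c "
from h import *
print(arm.job_done())"
```

```text
the job is handed in; nothing more can be done
None
```

The job is handed in: the paper punch tray is pushed fully home, then the ink pad tray is drawn out to its stop, with the jar, cup and glue stick standing where they were and the arm clear, at about 17 s of the 48 s allowed.

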